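Start the bench polisher under its flip-up guard

TASK

Start the small polishing machine: flip its metal guard hood up until it stays open by itself, let go of it, then find the round start button beneath, gently press it fully down and hold it for about a second, and let it spring back. Leave the guard open and the things standing around the machine where they are.

Things in the scene. Friction and masses are not known exactly. Their poses are not given: they have to be found in the camera images.
- machine: polishing machine screwed to the bench: grey console 100 (x) x 130 (y) x 60 mm high, its front (the guard's lip) facing the machine's own -x, which is the robot's right. Origin: centre of the console's underside, on the bench, z up. A round polishing drum, 120 mm across and 145 mm high, stands behind it, centred 195 mm along the machine's +x
- deck (a point): centre of the console's flat top (the deck), 60 mm above the bench, axes as the machine's. Under the guard the start button is clipped to a flat rail along the machine's y through this point; its place differs from machine to machine and is not measured: anywhere up to 34 mm to either side along y (within 1 mm of 0 in x), its top 11 to 19 mm above the deck. Look or feel for it
- hinge (a point): middle of the guard's hinge line, which runs along the machine's y at the far edge of the deck (45 mm along the machine's +x from its origin, 61 mm above the bench); axes as the machine's
- lip (a point): middle of the lower front edge of the guard's lip, a flat tab 60 mm wide, 4 mm thick, jutting 25 mm forward from the hood's top front edge; its axes turn with the guard. Guard closed, it lies 120 mm before (machine's -x) and 30 mm above the hinge line, 91 mm above the bench, 25 mm before the console's front face, free space below
- cover (a joint): opening angle of the guard, rad: 0 closed, 1.9 on its stop, fully open and leaning back. The guard is a hood of 4 mm aluminium sheet, 0.11 to 0.23 kg, 95 long x 120 wide x 34 mm high, closed sides and front, hinged at its far edge. No catch, slight friction: let go below about 0.9 it falls shut, above about 1.5 it falls open
- start (a joint): how far the start button is pressed, m: 0 up, 0.006 fully down on a hard stop. A grey round plunger 26 mm across that stands 8 mm out of a black collar 36 mm across and moves straight down. It springs back; it begins to move at about 2 N and takes about 8 N at the bottom
- block: dark steel bench block 60 x 60 x 25 mm, loose; origin: centre of its underside
- tin: round green tin, 68 mm across and 32 mm high, loose; origin: centre of its underside
- cup: small white plastic cup, 72 mm across and 50 mm high, loose; origin: centre of its underside

How it is judged:
By the outcome, as a careful person would: the job done as asked, in the order asked, and still so for the second after the job is handed in, with the robot touching nothing.
It also fails if it takes over 64 s, if anything falls off the work surface, if the arm or the gripper's body presses on something with over 40 N, if the wrist force passes 120 N, or if a joint passes its speed limit or range.

ROBOT

A 7-joint arm with a two-finger parallel gripper is mounted at the origin on the work surface. World frame = base frame: x ahead of the robot, y to its left, z up, the work surface at z = 0. Lengths are in mm, angles in rad, forces in N, time in s.
With the tool pointing down it reaches from about 400 to 875 mm from the base axis. Payload 4.4 kg.
Tool frame: the origin (TCP) lies on the mounting face of the last link; the fingertips stand 173 mm ahead of it and the grasp point (between the pads) lies 155 mm ahead of it; z points along the fingers, y is the line along which they close (so a half turn about z gives the same grasp; the last joint's range is limited). The gripper opens to 85 mm and grips with 20 to 120 N. Pads are 22 mm wide; open, the fingers measure 114 mm over their backs; the gripper's body (76 mm by 85 mm) begins 54 mm behind the grasp point. The pads swing forward as they close: fully open they stand 13 mm farther back than shut.
Start: joints at [-0.066, 0.628, 0.038, 1.517, -0.027, 0.996, -0.02], TCP at [650.012, 0.021, 404.713] pointing down, gripper open.
Joint ranges: [-3.06, 3.06], [-0.37, 2.12], [-1.25, 1.32], [0.18, 2.47], [-1.1, 4.24], [0.23, 1.98], [-2.94, 2.94]. Speed limits (rad/s): [2.57, 2.57, 3.14, 3.14, 3.14, 3.14, 3.14].

INTERFACE

Orientations are given as [roll, pitch, yaw] about the fixed x, y, z axes, in that order (R = Rz(yaw) Ry(pitch) Rx(roll)).
In Python, from cell import * gives the robot as it stands. The module is installed in compiled form; this text tells all that it offers.
- The arm moves only by the tool jog_arm, never from a script. Its argument "steps" is a list of rows, each a list of 7 numbers: the opening, from -1 (shut) to 1 (fully open), so that 0 is half open, then the shift along the tool's x, y, z as a fraction of full scale, then the turn, a rotation vector about the tool's x, y, z as a fraction of full scale. A call has 1 to 10 rows; each row shifts and turns the commanded pose from where the row before left it, along the tool's axes as they then stand; what a row does not reach is not made up. Full scale, the value 1, is 500 mm for a shift and 2 rad for a turn. A row lasts 1/8 s, in which the tool goes at most 62.5 mm and 10.7 degrees, less where a joint would pass 70% of its speed; a pose out of reach is approached as far as the arm can. A call with a number of a shift or a turn outside -1 to 1 is refused whole. A call with a gripper value outside its range is refused whole. The fingers move at their own pace and stop on an object; the grip force is fixed at half the most. Time passes only in rows, so rows that do not move let the fingers close. It gives the time, the measured TCP pose, the force, the opening and the grip force at its end, in the units of the state.
- read_state(): the state, without advancing time (a new reading comes with each control period).
- get_image(name): name is "scene" or "side" or "wrist"; returns a dict with "pixels" (384x512x3 uint8, red, green, blue), "depth" (384x512 float32, mm along the optical axis (not along the pixel's ray), 0 where there is no reading), "vertical_fov" (degrees; the focal length in pixels is half the picture's height over the tangent of half this angle, whatever the lens; pixels are square), "cx", "cy" (the principal point, pixels), "k1" (the pictures are not rectified: a ray, as slopes to the right and down, at radius r is drawn at 1 + k1 r^2 times it, then the intrinsics apply), "R" (3x3) and "t" (3): a world point X has camera coordinates R X + t. Camera axes: x right, y down, z forward; pixel columns grow to the right and rows downward; lengths in mm; the calibration is good to about 2 mm. A picture is of the moment at which its call begins.
- finish_job(): hands the job in; it is judged then, once.
The state is a dict: "clock": time; "qpos": joint angles; "qd": joint speeds; "tau": joint torques, N m; "eef_pos": TCP position; "tool_rot": TCP orientation; "force": force on the tool from outside, world axes, zero at the start; "torque": the same for the moment, N m; "width": finger opening in mm; "gripper_force": force on a finger pad.
Only numpy, scipy, OpenCV 4.12 (cv2) and the standard library are available. Lean on these libraries where they do the work, as an engineer would, in place of code of your own. Each camera call takes 0.05 s, during which the arm holds its last target. There are 200 camera calls.

## Working session

There is one attempt and no reset: what is moved stays moved. The work goes in short steps, Python scripts to look and compute and a tool call to move; the robot and the scene stay as the last step left them, time stands still between calls to the robot, and variables do not carry over. Pictures are saved under pics/ and viewed, at most 10 in all, crops included, and the job is handed in when it is done.

Besides the shell and the picture viewer there is one more tool, called after "Call:" by a JSON object that holds its "name" and its "arguments", one argument or row to a line. jog_arm: Moves the arm, as the interface text tells. Shift numbers are shares of 500 mm and turn numbers shares of 2 rad, none past 1 either way. Its arguments: {"type":"object","properties":{"steps":{"type":"array"}},"required":["steps"]}

```bash
mkdir -p pics
cat > h.py <<'E'
from cell import *
import numpy as np, cv2
def cloud(im):
    h,w=im["depth"].shape
    f=h/2/np.tan(np.radians(im["vertical_fov"]/2))
    u,v=np.meshgrid(np.arange(w),np.arange(h))
    K=np.array([[f,0,im["cx"]],[0,f,im["cy"]],[0,0,1.]])
    p=cv2.undistortPoints(np.stack([u,v],-1).reshape(-1,1,2).astype(np.float64),K,np.array([im["k1"],0,0,0.])).reshape(h,w,2)
    d=im["depth"].astype(float)
    c=np.dstack([p[...,0]*d,p[...,1]*d,d])
    P=(c-np.array(im["t"]))@np.array(im["R"])
    P[d==0]=np.nan
    return P
def save(im,n): cv2.imwrite("pics/"+n,im["pixels"][:,:,::-1])
E
python3 - <<'E'
from h import *
out=[]
for n in("scene","side"):
    im=get_image(n); out.append(im["pixels"][:,:,::-1]); np.save(n+".npy",cloud(im)); np.save(n+"_rgb.npy",im["pixels"])
    R=np.array(im["R"]);print(n,-R.T@np.array(im["t"]),im["vertical_fov"],im["k1"])
cv2.imwrite("pics/a.png",cv2.resize(np.vstack(out),(800,1200))[:600] if 0 else cv2.resize(np.hstack(out),(800,300)))
cv2.imwrite("pics/scene.png",out[0]);cv2.imwrite("pics/side.png",out[1])
print(read_state())
E
```

```text
scene [926.75392602 107.66654776 715.81509462] 47.725951130133225 -0.010035420165862412
side [369.67151187 372.04949906 534.5812998 ] 57.37152491939171 -0.010896601655382188
{'clock': 0.1, 'qpos': array([-0.06578365,  0.62925272,  0.03844646,  1.51827366, -0.02700541,
        0.99631304, -0.01997498]), 'qd': array([-6.93463810e-05, -2.13190906e-03, -1.38004883e-04, -4.60063012e-03,
       -7.76348833e-04, -1.20605688e-03, -4.55420991e-04]), 'tau': array([ 3.65140630e-03, -5.64529252e+01,  1.23032581e+00, -1.93971133e+01,
        1.11524854e-02,  5.46943455e-03, -1.37002465e-05]), 'eef_pos': array([6.49731733e+02, 2.27459609e-02, 4.03879607e+02]), 'tool_rot': array([-3.13986386e+00,  1.41001232e-05,  1.57080056e+00]), 'force': array([-0.31602341,  0.36544276,  0.25185723]), 'torque': array([ 0.01514108,  0.03850477, -0.015696  ]), 'gripper_force': 0.0, 'width': 85.40474875570435}
```

View pics/scene.png

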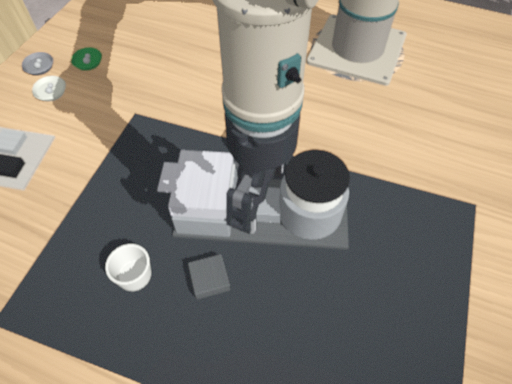

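View pics/side.png

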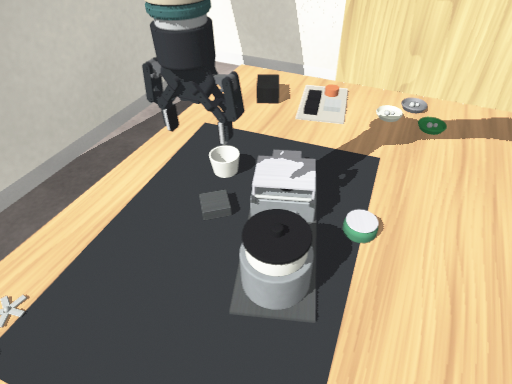

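Scene: guard at about (205,180) with its lip at (168,178), drum at (314,195), cup (129,267), block (208,276). Side: hood at (285,180), lip at (287,155), drum (277,255), tin (361,225), cup (225,160).

Run:
```python
from h import *
for n,pts in(("scene",[(205,170),(185,190),(168,178),(164,186),(314,175),(129,267),(208,272)]),("side",[(285,170),(287,155),(277,235),(361,220),(225,153),(215,203)])):
    P=np.load(n+".npy")
    for u,v in pts: print(n,u,v,np.round(np.nanmedian(P[v-1:v+2,u-1:u+2].reshape(-1,3),0)))
P=np.vstack([np.load(n+".npy").reshape(-1,3) for n in("scene","side")])
P=P[~np.isnan(P).any(1)]
print(P.shape)
# drum: points at z 135-155; hood top/lip z 85-105
m=(P[:,2]>135)&(P[:,2]<160)&(abs(P[:,0]-600)<300)&(P[:,1]>-50)&(P[:,1]<300)
if m.any():
  print("drum",cv2.minEnclosingCircle(P[m][:,:2].astype(np.float32)),np.median(P[m],0))
m=(P[:,2]>84)&(P[:,2]<104)&(abs(P[:,0]-600)<200)&(P[:,1]<60)&(P[:,1]>-250)
print(m.sum(),P[m].min(0),P[m].max(0),cv2.minAreaRect(P[m][:,:2].astype(np.float32)))
```

```text
scene 205 170 [ 543. -149.   92.]
scene 185 190 [ 595. -162.   93.]
scene 168 178 [ 585. -200.   93.]
scene 164 186 [ 602. -199.   93.]
scene 314 175 [511.  39. 137.]
scene 129 267 [ 729. -216.    4.]
scene 208 272 [692. -78.  24.]
side 285 170 [ 561. -148.   94.]
side 287 155 [ 577. -198.   94.]
side 277 235 [496.  51. 136.]
side 361 220 [ 394. -137.   32.]
side 225 153 [ 748. -227.   30.]
side 215 203 [685. -69.  24.]
(391714, 3)
drum ((502.5809326171875, 42.7925910949707), 11.768486976623535) [502.31113192  44.34882861 143.0902219 ]
6455 [ 440.96063901 -223.26675641   84.02745294] [635.263403    59.98056768 103.99997706] ((539.0172119140625, -70.76066589355469), (123.3935546875, 304.2325439453125), 17.52500343322754)
```

Run:
```python
from h import *
for n in("scene","side"):
    P=np.load(n+".npy");z=P[...,2]
    m=(z>87)&(z<104)&(abs(P[...,0]-560)<110)&(P[...,1]<-65)&(P[...,1]>-230)
    Q=P[m]; 
    k,l,st,_=cv2.connectedComponentsWithStats(m.astype(np.uint8)); i=1+st[1:,4].argmax(); Q=P[l==i]
    print(n,len(Q),cv2.minAreaRect(Q[:,:2].astype(np.float32)),np.median(Q[:,2]))
    m=(z>128)&(z<142)&(abs(P[...,0]-500)<90)&(abs(P[...,1]-45)<90)
    k,l,st,_=cv2.connectedComponentsWithStats(m.astype(np.uint8)); i=1+st[1:,4].argmax(); Q=P[l==i]
    print(" drum",len(Q),cv2.minEnclosingCircle(Q[:,:2].astype(np.float32)))
```

```text
scene 3605 ((566.6117553710938, -157.64749145507812), (123.41771697998047, 121.6550064086914), 18.072376251220703) 93.0174955968223
 drum 2327 ((502.8796081542969, 41.943443298339844), 54.094482421875)
side 2103 ((565.542236328125, -156.82122802734375), (119.88131713867188, 124.07721710205078), 17.991907119750977) 93.90995763660682
 drum 2874 ((500.92864990234375, 42.65172576904297), 54.590736389160156)
```

Add to h.py:
```python
from scipy.spatial.transform import Rotation as Rn
MX=np.array([-.309,.951,0]);MY=np.array([-.951,-.309,0]);Z=np.array([0,0,1.]);O=np.array([562.,-143,0])
def goal(p,a,my=0.):
    """machine tip (x,z), tilt a, lateral my: print remaining move in jog units, in present tool axes"""
    s=read_state();R=Rn.from_euler('xyz',s['tool_rot']);t=s['eef_pos']
    d=np.sin(a)*MX-np.cos(a)*Z; x=np.cos(a)*MX+np.sin(a)*Z
    G=np.c_[x,-MY,d]; tcp=O+MX*p[0]+MY*my+Z*p[1]-173*d
    tip=t+173*R.as_matrix()[:,2]-O; zz=R.as_matrix()[:,2]
    print("tip m:",np.round([tip@MX,tip@MY,tip[2]],1),"tilt",round(np.arctan2(zz@MX,-zz[2]),3),"F",np.round([s['force']@MX,s['force']@MY,s['force'][2]],1),"clk",round(s['clock'],2),"q",np.round(s['qpos'],2))
    print(" shift",np.round(R.inv().apply(tcp-t)/500,4),"turn",np.round((R.inv()*Rn.from_matrix(G)).as_rotvec()/2,4))
```

```text
(no output)
```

Call:
{"name": "jog_arm", "arguments": {
  "steps": [
    [-1,0,0,0,0,0,-0.0785],
    [-1,0,0,0,0,0,-0.0785],
    [-1,-0.087,-0.032,0,0,0,0],
    [-1,-0.087,-0.032,0,0,0,0],
    [-1,-0.087,-0.032,0,0,0,0],
    [-1,-0.087,-0.032,0,0,0,0],
    [-1,-0.087,-0.032,0,0,0,0],
    [-1,-0.087,-0.032,0,0,0,0],
    [-1,-0.087,-0.032,0,0,0,0],
    [-1,-0.087,-0.032,0,0,0,0]
  ]
}}

```text
clock: 1.35
eef_pos: [635.4, -371.9, 404.1]
tool_rot: [-3.141, -0.001, 1.885]
force: [0.3, -0.0, -0.3]
width: 0.0
gripper_force: 0.0
```

Call:
{"name": "jog_arm", "arguments": {
  "steps": [
    [-1,0,0,0.05,0,0.08,0],
    [-1,0,0,0.05,0,0.08,0],
    [-1,0,0,0.05,0,0.08,0],
    [-1,0,0,0,0,0.08,0],
    [-1,0,0,0,0,0.08,0],
    [-1,0,0,0,0,0,0]
  ]
}}

```text
clock: 2.1
eef_pos: [631.5, -360.4, 328.4]
tool_rot: [-3.138, -0.801, 1.881]
force: [0.0, -0.8, 0.0]
width: -0.2
gripper_force: 0.0
```

```bash
python3 -c "
from h import *
goal((-115,65),.8)"
```

```text
tip m: [-104.     1.1  208. ] tilt 0.801 F [-0.8  0.2  0. ] clk 2.1 q [ 0.69  1.05 -0.26  0.98 -0.31  1.73  0.84]
 shift [-0.2202  0.0029  0.1832] turn [-0.0002 -0.0006 -0.0015]
```

Call:
{"name": "jog_arm", "arguments": {
  "steps": [
    [-1,-0.055,0.001,0.046,0,0,0],
    [-1,-0.055,0.001,0.046,0,0,0],
    [-1,-0.055,0.001,0.046,0,0,0],
    [-1,-0.055,0,0.045,0,0,0],
    [-1,0,0,0,0,0,0]
  ]
}}

```text
clock: 2.72
eef_pos: [635.9, -368.4, 185.7]
tool_rot: [-3.136, -0.801, 1.882]
force: [0.2, -0.5, -0.6]
width: -0.2
gripper_force: 0.0
```

```bash
python3 -c "
from h import *
goal((-65,64),.8)
save(get_image('side'),'side2.png')"
```

```text
tip m: [-113.    -0.    65.4] tilt 0.801 F [-0.5 -0.  -0.6] clk 2.73 q [ 0.68  1.22 -0.24  0.98 -0.27  1.59  0.92]
 shift [ 0.0652 -0.0012  0.0708] turn [-0.0018 -0.0006 -0.0011]
```

View pics/side2.png

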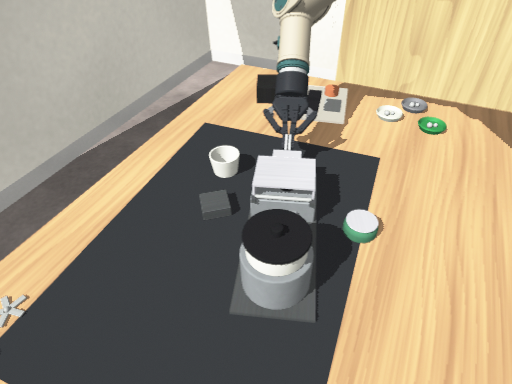

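Call:
{"name": "jog_arm", "arguments": {
  "steps": [
    [-1,0.022,0,0.024,0,0,0],
    [-1,0.022,0,0.024,0,0,0],
    [-1,0.021,0,0.023,0,0,0],
    [-1,0,0,0,0,0,0]
  ]
}}

```text
clock: 3.28
eef_pos: [622.9, -322.6, 190.1]
tool_rot: [3.138, -0.797, 1.889]
force: [-0.5, -0.2, -0.3]
width: -0.2
gripper_force: 0.2
```

```bash
cat > arc.py <<'E'
from h import *
goal((-65,64),.8)
def tcp(th):
    a=.8-.5*th; ph=np.arctan2(30,120)+th
    n=np.array([np.cos(a),np.sin(a)]);d=np.array([np.sin(a),-np.cos(a)])
    return np.array([45,61])+123.7*np.array([-np.cos(ph),np.sin(ph)])-11*n+18*d-173*d,n,d,a
s=read_state();t=s['eef_pos']-O
prev=np.array([t@MX,t[2]]);T=tcp(0);a0=T[3]
n,d=T[1:3]
for th in np.arange(0,1.75,.085):
    c,n2,d2,a=tcp(th);print(round(th,3),np.round([(c-prev)@n/500,(c-prev)@d/500,(a-a0)/2],3),end='; ');prev,n,d,a0=c,n2,d2,a
E
python3 arc.py
```

```text
tip m: [-65.9  -2.6  69.3] tilt 0.797 F [-0.1  0.5 -0.3] clk 3.27 q [ 0.67  1.16 -0.26  1.14 -0.29  1.47  0.93]
 shift [-0.0072 -0.0049  0.0087] turn [0.0004 0.0013 0.0014]
0.0 [-0.004 -0.007  0.   ]; 0.085 [ 0.032 -0.01  -0.021]; 0.17 [ 0.032 -0.01  -0.021]; 0.255 [ 0.033 -0.009 -0.021]; 0.34 [ 0.033 -0.008 -0.021]; 0.425 [ 0.033 -0.007 -0.021]; 0.51 [ 0.033 -0.006 -0.021]; 0.595 [ 0.034 -0.005 -0.021]; 0.68 [ 0.034 -0.005 -0.021]; 0.765 [ 0.034 -0.004 -0.021]; 0.85 [ 0.034 -0.003 -0.021]; 0.935 [ 0.034 -0.002 -0.021]; 1.02 [ 0.034 -0.001 -0.021]; 1.105 [ 0.034 -0.    -0.021]; 1.19 [ 0.034  0.001 -0.021]; 1.275 [ 0.034  0.002 -0.021]; 1.36 [ 0.034  0.003 -0.021]; 1.445 [ 0.034  0.003 -0.021]; 1.53 [ 0.034  0.004 -0.021]; 1.615 [ 0.033  0.005 -0.021]; 1.7 [ 0.033  0.006 -0.021];
```

Call:
{"name": "jog_arm", "arguments": {
  "steps": [
    [-1,0.014,-0.008,-0.005,0,-0.01,0],
    [-1,0.014,0.004,-0.005,0,-0.011,0],
    [-1,0.032,0,-0.01,0,-0.021,0],
    [-1,0.033,0,-0.009,0,-0.021,0],
    [-1,0.033,0,-0.008,0,-0.021,0],
    [-1,0.033,0,-0.007,0,-0.021,0],
    [-1,0,0,0,0,0,0]
  ]
}}

```text
clock: 4.15
eef_pos: [606.8, -279.7, 257.9]
tool_rot: [3.138, -0.588, 1.888]
force: [0.3, -1.1, 0.4]
width: -0.1
gripper_force: 0.2
```

```bash
python3 -c "
from h import *
goal((0,0),.8-.5*.425)
save(get_image('side'),'side3.png')"
```

```text
tip m: [-47.9  -0.7 114. ] tilt 0.588 F [-1.2  0.1  0.4] clk 4.15 q [ 0.6   0.96 -0.22  1.35 -0.25  1.27  0.88]
 shift [-0.0465 -0.0013  0.2429] turn [ 0.0009 -0.0003  0.0013]
```

View pics/side3.png

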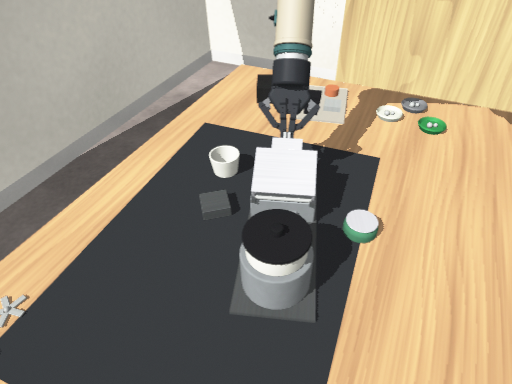

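The guard has lifted: the lip at (287,143) rides on the finger. I carry on along the arc.

Call:
{"name": "jog_arm", "arguments": {
  "steps": [
    [-1,0.033,0,-0.006,0,-0.021,0],
    [-1,0.034,0,-0.005,0,-0.021,0],
    [-1,0.034,0,-0.005,0,-0.021,0],
    [-1,0.034,0,-0.004,0,-0.021,0],
    [-1,0.034,0,-0.003,0,-0.021,0],
    [-1,0.034,0,-0.002,0,-0.021,0],
    [-1,0.034,0,-0.001,0,-0.021,0],
    [-1,0.034,0,0,0,-0.021,0],
    [-1,0.034,0,0.001,0,-0.021,0]
  ]
}}

```text
clock: 5.32
eef_pos: [565.2, -155.2, 328.0]
tool_rot: [-3.141, -0.211, 1.883]
force: [-0.1, -0.3, 0.1]
width: 0.1
gripper_force: 0.1
```

Call:
{"name": "jog_arm", "arguments": {
  "steps": [
    [-1,0.034,0,0.002,0,-0.021,0],
    [-1,0.034,0,0.003,0,-0.021,0],
    [-1,0.034,0,0.003,0,-0.021,0],
    [-1,0.034,0,0.004,0,-0.021,0],
    [-1,0.033,0,0.005,0,-0.021,0],
    [-1,0,0,0,0,0,0]
  ]
}}

```text
clock: 6.08
eef_pos: [539.1, -73.1, 330.3]
tool_rot: [-3.14, -0.004, 1.887]
force: [-0.6, -0.6, -0.2]
width: 0.0
gripper_force: 0.0
```

```bash
python3 -c "
from h import *
goal((0,0),0)
save(get_image('side'),'side4.png')"
```

```text
tip m: [ 74.1   0.5 157.3] tilt 0.004 F [-0.4  0.8 -0.2] clk 6.08 q [ 0.08  0.58  0.    1.89 -0.01  0.68  0.41]
 shift [-0.1482  0.0006  0.3141] turn [-0.0007 -0.0018  0.0012]
```

View pics/side4.png

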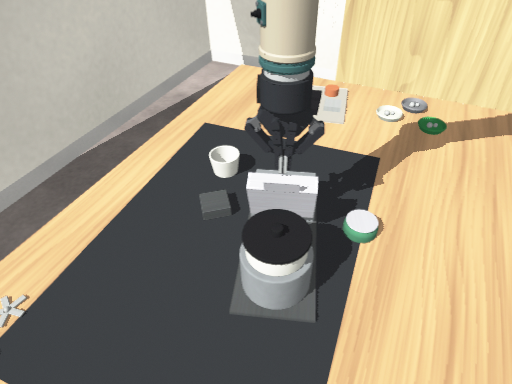

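Call:
{"name": "jog_arm", "arguments": {
  "steps": [
    [-1,-0.05,0,0,0,0,0],
    [-1,-0.08,0,0,0,0,0],
    [-1,-0.08,0,-0.03,0,0,0],
    [-1,-0.08,0,-0.03,0,0,0],
    [-1,0,0,-0.04,0,0,0],
    [-1,0,0,0,0,0,0],
    [-1,0,0,0,0,0,0],
    [-1,0,0,0,0,0,0]
  ]
}}

```text
clock: 7.12
eef_pos: [583.6, -212.0, 379.6]
tool_rot: [-3.14, -0.003, 1.885]
force: [-0.2, 1.0, -0.1]
width: 0.0
gripper_force: 0.0
```

Run:
```python
from h import *
goal((0,120),0)
out=[]
for n in("scene","wrist"):
    im=get_image(n);P=cloud(im);np.save(n+".npy",P);out.append(im["pixels"][:,:,::-1])
    q=(P-O);a,b,z=q@MX,q@MY,q[...,2]
    m=(abs(a)<25)&(abs(b)<60)&(z>50)&(z<100)
    print(n,m.sum(),np.percentile(z[m],[5,50,95,99]) if m.any() else '')
    t=m&(z>68)&(abs(b)<50)&(abs(a)<20)
    if t.any(): print(t.sum(),np.c_[a[t],b[t],z[t]].min(0),np.c_[a[t],b[t],z[t]].max(0),np.median(np.c_[a[t],b[t],z[t]],0))
    g=(abs(b)<50)&(a>40)&(a<120)&(z>100)&(z<200);print("guard",g.sum(),np.polyfit(a[g],z[g],1) if g.sum()>50 else '')
cv2.imwrite("pics/o.png",cv2.resize(np.hstack(out),(800,300)))
```

```text
tip m: [-71.8   1.  206.6] tilt 0.003 F [ 1.  -0.1 -0.1] clk 7.12 q [ 0.31  0.61 -0.01  1.63  0.    0.9   0.62]
 shift [0.1441 0.0018 0.1736] turn [-0.0007 -0.0017  0.0002]
scene 1528 [56.68317797 58.88215894 68.98824707 70.47930664]
114 [-11.39752069  -8.08045857  68.00956677] [12.32857651 16.36527204 72.67831001] [ 0.86247378  5.6025939  69.38577623]
guard 1137 [  0.14915247 132.19098968]
wrist 7642 [60.35365137 62.0052827  72.26514134 73.38938324]
683 [-12.22433984  -5.85744295  69.47891312] [13.18789754 18.4840219  74.58543491] [ 0.5169512   6.24552703 72.38213266]
guard 0
```

View pics/o.png

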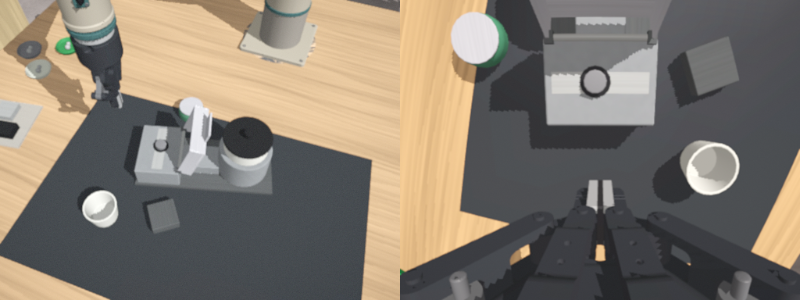

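The guard is fully open and the wrist view shows the button at (595,82), i.e. machine x 0.5, y 6, top at about z 71.

Call:
{"name": "jog_arm", "arguments": {
  "steps": [
    [-1,0.048,-0.003,0.03,0,0,0],
    [-1,0.048,-0.003,0.05,0,0,0],
    [-1,0.049,-0.004,0.05,0,0,0],
    [-1,0,0,0.05,0,0,0],
    [-1,0,0,0.04,0,0,0],
    [-1,0,0,0.013,0,0,0],
    [-1,0,0,0,0,0,0],
    [-1,0,0,0,0,0,0]
  ]
}}

```text
clock: 8.22
eef_pos: [557.1, -144.9, 264.9]
tool_rot: [3.14, -0.001, 1.885]
force: [-0.1, 0.3, -0.1]
width: 0.2
gripper_force: 0.0
```

```bash
python3 -c "
from h import *
goal((.5,74),0,6)"
```

```text
tip m: [-0.1  5.1 91.9] tilt 0.001 F [ 0.3  0.  -0.1] clk 8.22 q [ 0.21  0.71 -0.01  1.85  0.    0.58  0.52]
 shift [ 0.0016 -0.0015  0.0359] turn [ 0.0006 -0.0006 -0.0001]
```

Call:
{"name": "jog_arm", "arguments": {
  "steps": [
    [-1,0.001,-0.001,0.012,0,0,0],
    [-1,0,0,0.012,0,0,0],
    [-1,0,0,0.01,0,0,0],
    [-1,0,0,0,0,0,0],
    [-1,0,0,0,0,0,0]
  ]
}}

```text
clock: 8.85
eef_pos: [556.1, -144.5, 247.2]
tool_rot: [3.142, -0.002, 1.885]
force: [0.8, -1.4, -0.6]
width: 0.1
gripper_force: 0.0
```

Call:
{"name": "jog_arm", "arguments": {
  "steps": [
    [-1,0,0,0.004,0,0,0],
    [-1,0,0,0.002,0,0,0],
    [-1,0,0,0.002,0,0,0],
    [-1,0,0,0,0,0,0]
  ]
}}

```text
clock: 9.35
eef_pos: [556.1, -144.5, 243.4]
tool_rot: [3.141, -0.002, 1.885]
force: [-0.6, -0.2, 2.7]
width: 0.2
gripper_force: 1.6
```

Call:
{"name": "jog_arm", "arguments": {
  "steps": [
    [-1,0,0,0.002,0,0,0],
    [-1,0,0,0.002,0,0,0],
    [-1,0,0,0.002,0,0,0],
    [-1,0,0,0.002,0,0,0],
    [-1,0,0,0,0,0,0]
  ]
}}

```text
clock: 9.98
eef_pos: [556.1, -144.5, 239.5]
tool_rot: [3.141, -0.002, 1.885]
force: [-1.3, -0.3, 7.5]
width: -0.1
gripper_force: 3.5
```

Call:
{"name": "jog_arm", "arguments": {
  "steps": [
    [-1,0,0,0.002,0,0,0],
    [-1,0,0,0,0,0,0]
  ]
}}

```text
clock: 10.22
eef_pos: [556.1, -144.5, 238.7]
tool_rot: [3.141, -0.002, 1.885]
force: [-0.5, 0.6, 8.0]
width: 0.0
gripper_force: 3.9
```

Call:
{"name": "jog_arm", "arguments": {
  "steps": [
    [-1,0,0,0.002,0,0,0],
    [-1,0,0,0,0,0,0]
  ]
}}

```text
clock: 10.48
eef_pos: [556.1, -144.5, 238.6]
tool_rot: [3.141, -0.002, 1.885]
force: [-4.0, 0.2, 15.8]
width: 0.1
gripper_force: 7.7
```

Call:
{"name": "jog_arm", "arguments": {
  "steps": [
    [-1,0,0,0,0,0,0],
    [-1,0,0,0,0,0,0],
    [-1,0,0,0,0,0,0],
    [-1,0,0,0,0,0,0],
    [-1,0,0,0,0,0,0],
    [-1,0,0,0,0,0,0],
    [-1,0,0,0,0,0,0],
    [-1,0,0,-0.01,0,0,0],
    [-1,0,0,-0.02,0,0,0],
    [-1,0,0,-0.04,0,0,0]
  ]
}}

```text
clock: 11.72
eef_pos: [555.6, -144.4, 271.7]
tool_rot: [-3.14, -0.003, 1.885]
force: [-0.1, -0.1, -0.5]
width: -0.3
gripper_force: 0.0
```

Call:
{"name": "jog_arm", "arguments": {
  "steps": [
    [-1,-0.02,0,-0.06,0,0,0],
    [-1,-0.06,0,-0.06,0,0,0],
    [-1,-0.06,0,-0.06,0,0,0],
    [-1,0,0,0,0,0,0],
    [-1,0,0,0,0,0,0],
    [-1,0,0,0,0,0,0]
  ]
}}

```text
clock: 12.48
eef_pos: [577.3, -209.8, 360.8]
tool_rot: [-3.14, -0.004, 1.886]
force: [-0.7, 0.5, -0.3]
width: 0.2
gripper_force: 0.0
```

Run:
```python
from h import *
goal((0,120),0)
out=[]
for n in("scene","wrist"):
    im=get_image(n);P=cloud(im);out.append(im["pixels"][:,:,::-1])
    q=(P-O);a,b,z=q@MX,q@MY,q[...,2]
    t=(abs(a)<12)&(abs(b-6)<12)&(z>50)&(z<100)
    print(n,t.sum(),np.percentile(z[t],[50,90]) if t.any() else '')
cv2.imwrite("pics/o2.png",cv2.resize(np.hstack(out),(800,300)))
```

```text
tip m: [-67.5   6.4 187.8] tilt 0.004 F [ 0.7  0.5 -0.3] clk 12.47 q [ 0.31  0.63 -0.01  1.67  0.01  0.85  0.61]
 shift [0.136  0.0127 0.1361] turn [-0.001  -0.0022  0.0008]
scene 150 [68.91646729 70.35422512]
wrist 881 [72.27182561 73.23404827]
```

View pics/o2.png

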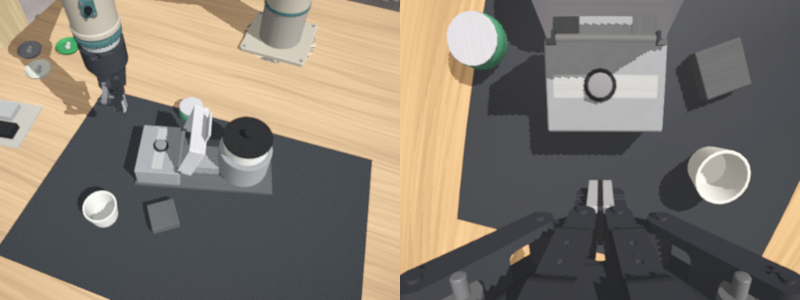

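The guard is still open, the button at (600,85) is back up at its old height, and the cup, block and tin have not moved.

```bash
python3 -c "
from cell import *
print(finish_job())"
```

```text
the job is handed in; nothing more can be done
None
```

The job is done and handed in: the guard stands open by itself, the start button was pressed fully down for about a second and sprang back, and the cup, block and tin were not moved.

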